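# Seat the green card in its test jig

## Task

Two small circuit cards are waiting half out of their test jigs on the bench. Slide the green card with the yellow front bar along its two guides until it is fully home against the connector, and lock it there by swinging both of its orange ejector levers inward until they lie fully closed across the card's front. Leave the blue card where it is.

Things in the scene. Friction and masses are not known exactly. Their poses are not given: they have to be found in the camera images.
- green_card: The card to seat: green board 100x72x4 mm (x, y, z) flat in the guides. Origin: centre of its underside; x runs along the guides to the connector. Yellow bar across its -x end to push or pinch from above: 10 mm thick (x), 62 long (y), front face at x = -50 mm, top 34 mm over the table. About 120 g, slides with light friction; starts 40 to 60 mm short of home.
- green_jig: Fixed jig of the green card: plate 180x140x10 mm, yaw within 0.2 rad. Origin: centre of its underside; x away from the robot, to the black connector. White guides along x, tops 20 mm over the table, with 1.5 mm side play and lips over the board's edges. Fully home, the card's origin is at x 25, y 0, z 10 mm here, its bar's front face at x = -25. Open at the front.
- green_left_lever (a joint): left orange lever of the green card's jig, turning level about a pin at x -32.5, y +58 mm in the jig's frame. 0 rad: open, arm along the jig's -x. Grows as it swings inward (counterclockwise from above) to its stop at 1.57: closed, arm across the card's bar. Starts at 0 to 0.3. Grip: upright orange peg, 12 mm thick, 36 mm from the pin, top 64 mm over the table (arm 21-29 mm). Needs 1 N; stays where left.
- green_right_lever (a joint): right orange lever of the green card's jig, turning level about a pin at x -32.5, y -58 mm in the jig's frame. 0 rad: open, arm along the jig's -x. Grows as it swings inward (clockwise from above) to its stop at 1.57: closed, arm across the card's bar. Starts at 0 to 0.3. Grip: upright orange peg, 12 mm thick, 36 mm from the pin, top 64 mm over the table (arm 21-29 mm). Needs 1 N; stays where left.
- blue_card: Bystander: the same card in blue with a black front bar, half out of an identical jig of its own beside the green one, with levers like those; must stay. Which jig is on the left varies. Origin: centre of the board's underside.

How it is judged:
By the outcome, as a careful person would: the job done as asked, in the order asked, and still so for the second after the job is handed in, with the robot touching nothing.
It also fails if it takes over 51 s, if anything falls off the work surface, if the arm or the gripper's body presses on something with over 40 N, if the wrist force passes 120 N, or if a joint passes its speed limit or range.

## Robot

A 7-joint arm with a two-finger parallel gripper is mounted at the origin on a cart in front of the work surface, level with it; the furniture and walls round the work are solid. World frame = base frame: x ahead of the robot, y to its left, z up, the work surface at z = 0. Lengths are in mm, angles in rad, forces in N, time in s.
With the tool pointing down it reaches from about 425 to 1025 mm from the base axis. Payload 9.4 kg.
Tool frame: the origin (TCP) lies at the very end of the fingers, on their centre line; the grasp point (between the pads) lies 19 mm behind it (env.grip_point_offset is the distance from the TCP to the grasp point, in mm); z points along the fingers, y is the line along which they close (so a half turn about z gives the same grasp; the last joint's range is limited). The gripper opens to 85 mm and grips with 20 to 120 N. Pads are 22 mm wide; open, the fingers measure 114 mm over their backs; the gripper's body (76 mm by 85 mm) begins 54 mm behind the grasp point. The pads swing forward as they close: fully open they stand 13 mm farther back than shut.
Start: joints at [-1.288, 0.599, -0.003, 1.599, 0.002, 0.943, -0.08], TCP at [255.267, 678.574, 231.275] pointing down, gripper open.
Joint ranges: [-2.57, 2.57], [-0.35, 1.97], [-1.29, 1.29], [0.11, 2.56], [-1.05, 4.19], [0.11, 1.86], [-2.63, 2.63]. Speed limits (rad/s): [2.22, 2.22, 3.01, 3.01, 3.14, 3.14, 3.14].

## Interface

Orientations are given as a unit quaternion [w, x, y, z].
In Python, from plant import env gives the robot as it stands.
- The arm moves only by the tool apply_moves, never from a script. Its argument "motion" is a list of rows, each an object with "xyz": the shift along the tool's x, y, z in m, a list of three; "twist": the turn, a rotation vector about the tool's x, y, z in rad, a list of three; "claw": the finger opening in m, from 0 to 0.0854. In form: [{"xyz": [x, y, z], "twist": [wx, wy, wz], "claw": claw}, ...]. A call has 1 to 8 rows; each row shifts and turns the commanded pose from where the row before left it, along the tool's axes as they then stand; what a row does not reach is not made up. A row lasts 1/12 s, in which the tool goes at most 41.7 mm and 7.16 degrees, less where a joint would pass 70% of its speed; a pose out of reach is approached as far as the arm can. A call with a gripper value outside its range is refused whole. The fingers move at their own pace and stop on an object; "grip_force" is the grip in N (left out, the last holds). Time passes only in rows, so rows that do not move let the fingers close. It gives the time, the measured TCP pose, the force, the opening and the grip force at its end, in the units of the state.
- env.get_state(): the state, without advancing time (a new reading comes with each control period).
- env.capture(name): name is "scene" or "top" or "wrist"; returns the picture (420x560x3 uint8, red, green, blue); there is no depth.
- env.camera_info(name): a dict with "fx", "fy", "cx", "cy" (pixels), "view" (4x4, takes a point from world to camera coordinates). Camera axes: x right, y down, z forward; pixel columns grow to the right and rows downward; lengths in mm; the calibration is good to about 2 mm. The wrist camera is an equidistant fisheye: a pixel r from the principal point sees the ray r / f radians off the axis. A picture is of the moment at which its call begins: read the wrist's pose just before it. camera_info takes no time and is no camera call; for the wrist camera it gives the pose at the moment of the call.
- env.finish_job(): hands the job in; it is judged then, once.
The state is a dict: "t": time; "joints": joint angles; "dq": joint speeds; "joint_efforts": joint torques, N m; "eef_pos": TCP position; "tcp_rot": TCP orientation; "wrist_force": force on the tool from outside, world axes, zero at the start; "moment": the same for the moment, N m; "width": finger opening in mm; "grasp_force": force on a finger pad.
Only numpy, scipy, OpenCV 4.12 (cv2) and the standard library are available. Lean on these libraries where they do the work, as an engineer would, in place of code of your own. Each camera call takes 0.05 s, during which the arm holds its last target. There are 200 camera calls.

## Working session

There is one attempt and no reset: what is moved stays moved. The work goes in short steps, Python scripts to look and compute and a tool call to move; the robot and the scene stay as the last step left them, time stands still between calls to the robot, and variables do not carry over. Pictures are saved under pics/ and viewed, at most 10 in all, crops included, and the job is handed in when it is done.

Besides the shell and the picture viewer there is one more tool, called after "Request:" by a JSON object that holds its "name" and its "arguments". apply_moves: Moves the arm, as the interface text tells. Its arguments: {"type":"object","properties":{"motion":{"type":"array"},"grip_force":{"type":"number"}},"required":["motion"]}

```bash
mkdir -p pics
python3 - <<'E'
from plant import env
import cv2,numpy as np
s=env.get_state();print(s)
for n in("top","scene"):
    im=env.capture(n);cv2.imwrite(f"pics/{n}0.png",im[:,:,::-1])
    ci=env.camera_info(n);print(n,{k:np.round(v,3).tolist() if not isinstance(v,str) else v for k,v in ci.items()})
E
```

```text
{'t': 0.0, 'joints': array([-1.28769278,  0.60014564, -0.00254869,  1.60012318,  0.00179921,
        0.94295049, -0.07980816]), 'dq': array([ 0.00092904,  0.00155448, -0.001099  , -0.00045783, -0.00090806,
       -0.00077393,  0.00155574]), 'joint_efforts': array([-2.55979263e-03, -7.76436210e+01,  1.56429783e+00, -2.58035606e+01,
        1.23566357e-02,  8.77440849e-03,  9.15966098e-06]), 'eef_pos': array([255.10771318, 678.11558876, 230.40447703]), 'tcp_rot': array([-7.36901025e-05,  1.78906126e-01,  9.83865813e-01, -8.08876814e-04]), 'wrist_force': array([-0.57989988,  0.46361462, -0.0956737 ]), 'moment': array([-0.00577836, -0.04948367, -0.04248027]), 'grasp_force': 0.0, 'width': 85.31865599998875}
top {'fx': 471.713, 'fy': 471.713, 'cx': 282.101, 'cy': 213.819, 'view': [[-0.016, -1.0, -0.004, 24.84], [-0.998, 0.016, -0.061, 582.244], [0.061, 0.003, -0.998, 903.965], [0.0, 0.0, 0.0, 1.0]]}
scene {'fx': 404.262, 'fy': 404.262, 'cx': 278.366, 'cy': 218.427, 'view': [[0.869, -0.495, -0.021, -481.174], [-0.311, -0.513, -0.8, 233.213], [0.385, 0.702, -0.6, 644.512], [0.0, 0.0, 0.0, 1.0]]}
```

View pics/top0.png

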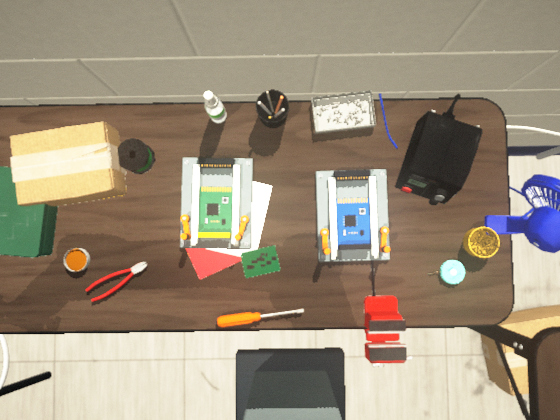

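View pics/scene0.png

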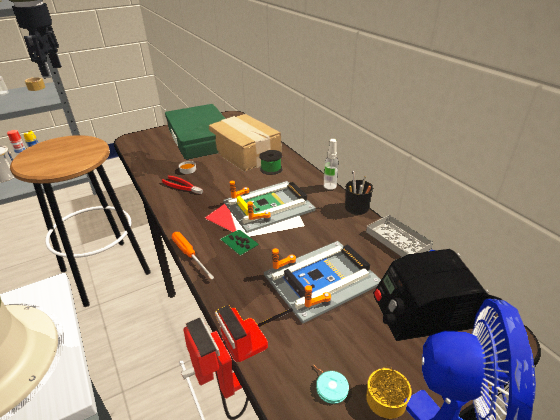

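Top view: the green jig is on the left at about (217,203), with the yellow bar near (214,235) and levers at (186,228) and (243,228). The blue jig is at (353,215). I'll zoom in on the green jig.

```bash
cat > h.py <<'E'
from plant import env
import cv2,numpy as np
def pix2w(n,uv,z):
    ci=env.camera_info(n);V=np.array(ci["view"]);R=V[:3,:3];c=-R.T@V[:3,3]
    d=np.array([(uv[0]-ci["cx"])/ci["fx"],(uv[1]-ci["cy"])/ci["fy"],1.]);d=R.T@d
    return c+d*(z-c[2])/d[2]
def w2pix(n,p):
    ci=env.camera_info(n);V=np.array(ci["view"]);q=V[:3,:3]@p+V[:3,3]
    return np.array([ci["cx"]+ci["fx"]*q[0]/q[2],ci["cy"]+ci["fy"]*q[1]/q[2]])
E
python3 - <<'E'
from h import *
im=cv2.imread("pics/top0.png")
c=im[145:265,165:285];cv2.imwrite("pics/c0.png",cv2.resize(c,(600,600),interpolation=cv2.INTER_CUBIC))
hsv=cv2.cvtColor(im,cv2.COLOR_BGR2HSV)
for nm,lo,hi in(("yel",(24,150,120),(34,255,255)),("org",(8,150,120),(20,255,255))):
    m=cv2.inRange(hsv,lo,hi)
    m[:, :165]=0;m[:,410:]=0;m[:145]=0;m[265:]=0
    n,l,st,ce=cv2.connectedComponentsWithStats(m)
    for i in range(1,n):
        if st[i,4]>15:
            r=cv2.minAreaRect(np.argwhere(l==i)[:,::-1].astype(np.float32)); print(nm,st[i],ce[i].round(1),r)
E
```

```text
yel [239 216   9  16  48] [242.6 224.2] ((243.22972106933594, 223.6216278076172), (6.247161388397217, 15.946702003479004), 9.462323188781738)
yel [182 220   6  13  44] [185.2 226.2] ((185.24119567871094, 225.83531188964844), (12.798896789550781, 3.796283483505249), 77.47119140625)
yel [198 232  33   6 180] [214.  234.5] ((214.0, 234.5), (5.0, 32.0), 90.0)
yel [235 233   5   6  18] [237.1 236.2] ((237.50003051757812, 236.00003051757812), (3.535533905029297, 4.949747085571289), 45.0)
yel [181 234   5   5  21] [183. 236.] ((183.0, 236.0), (4.0, 4.0), 90.0)
yel [323 235   4   8  27] [324.4 238.6] ((324.5, 238.5), (7.0, 3.0), 90.0)
yel [382 234   4  10  31] [383.5 239. ] ((383.5, 238.5), (9.0, 3.0), 90.0)
yel [385 247   4   5  16] [386.5 249. ] ((386.5, 249.0), (4.0, 3.0), 90.0)
yel [325 249   4   5  17] [326.6 250.9] ((326.5, 251.0), (4.0, 3.0), 90.0)
org [239 228   6  12  17] [241.2 233.4] ((240.5721893310547, 233.087646484375), (2.9445037841796875, 12.082619667053223), 23.96249008178711)
org [380 228   6  24  43] [382.  240.8] ((382.5, 239.5), (23.0, 5.0), 90.0)
org [183 231   8   9  28] [187.  234.9] ((186.5, 235.0), (8.0, 7.0), 90.0)
org [320 232   8  22  45] [323.5 244.6] ((323.75, 242.25), (21.57277488708496, 4.9029035568237305), 78.69007110595703)
```

View pics/c0.png

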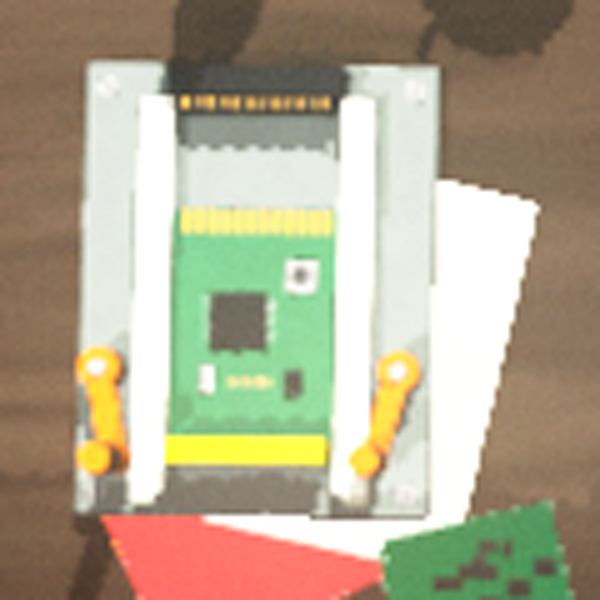

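Crop: jig corners are at about (88,62), (440,66), (430,516) and (77,514). Pins are at (98,368) and (398,370), peg tops at (96,458) and (364,460). The yellow bar spans (166..327, 436..465).

Run:
```python
from h import *
f=lambda u,v,z:pix2w("top",(165+(u+.5)/5-.5,145+(v+.5)/5-.5),z)[:2]
C=[f(*p,10) for p in((88,62),(440,66),(430,516),(77,514))]
model=np.array([[90,70],[90,-70],[-90,-70],[-90,70]])
P=[f(98,368,30),f(398,370,30)]
model=np.vstack([model,[[-32.5,58],[-32.5,-58]]]);W=np.array(C+P)
mc=model.mean(0);wc=W.mean(0);H=(model-mc).T@(W-wc)
th=np.arctan2(H[0,1]-H[1,0],H[0,0]+H[1,1]);R=np.array([[np.cos(th),-np.sin(th)],[np.sin(th),np.cos(th)]])
t=wc-R@mc
print("W",W.round(1).tolist());print("yaw",th,"org",t,"res",((W-t)@R-model).round(1).tolist())
J=lambda p:((p-t)@R).round(1)
for nm,p in dict(pegL=(96,458,64),pegR=(364,460,64),barTL=(166,436,34),barTR=(327,436,34),barBL=(166,465,34),barBR=(327,465,34)).items(): print(nm,f(*p).round(1),J(f(*p)))
```

```text
W [[699.4, 212.1], [695.5, 72.2], [517.2, 78.3], [520.3, 217.0], [576.4, 204.3], [573.8, 88.6]]
yaw -0.028366639157644657 org [607.92592244 145.12626305] res [[-0.5, -0.4], [-0.4, -0.4], [1.3, 0.7], [0.3, -0.6], [-0.7, 0.3], [-0.0, 0.5]]
pegL [541.2 198. ] [-68.2  51. ]
pegR [538.8  98.7] [-67.7 -48.4]
barTL [549.7 177.5] [-59.1  30.7]
barTR [548.7 115.7] [-58.4 -31. ]
barBL [538.6 177.5] [-70.2  30.4]
barBR [537.6 115.9] [-69.5 -31.3]
```

Request:
{"name": "apply_moves", "arguments": {"motion": [{"xyz": [0,0,0],"twist": [0,0,-0.111],"claw": 0},{"xyz": [0,0,0],"twist": [0,0,-0.111],"claw": 0},{"xyz": [0,0,0],"twist": [0,0,-0.11],"claw": 0},{"xyz": [-0.017,-0.0327,0],"twist": [0,0,0],"claw": 0},{"xyz": [-0.017,-0.0327,0],"twist": [0,0,0],"claw": 0},{"xyz": [-0.017,-0.0327,0],"twist": [0,0,0],"claw": 0},{"xyz": [-0.017,-0.0327,0],"twist": [0,0,0],"claw": 0},{"xyz": [-0.017,-0.0327,0],"twist": [0,0,0],"claw": 0}]}}

```text
t: 0.77
eef_pos: [336.1, 510.9, 230.9]
tcp_rot: [-0.0, 0.014, 1.0, -0.0]
wrist_force: [0.2, 0.5, 0.7]
width: -0.1
grasp_force: 0.0
```

Request:
{"name": "apply_moves", "arguments": {"motion": [{"xyz": [-0.017,-0.0327,0],"twist": [0,0,0],"claw": 0},{"xyz": [-0.017,-0.0327,0],"twist": [0,0,0],"claw": 0},{"xyz": [-0.017,-0.0327,0],"twist": [0,0,0],"claw": 0},{"xyz": [-0.017,-0.0327,0],"twist": [0,0,0],"claw": 0},{"xyz": [-0.017,-0.0327,0],"twist": [0,0,0],"claw": 0},{"xyz": [-0.017,-0.0327,0],"twist": [0,0,0],"claw": 0},{"xyz": [-0.017,-0.0327,0],"twist": [0,0,0],"claw": 0},{"xyz": [-0.017,-0.0327,0],"twist": [0,0,0],"claw": 0}]}}

```text
t: 1.43
eef_pos: [464.7, 245.7, 231.2]
tcp_rot: [-0.0, 0.014, 1.0, -0.0]
wrist_force: [0.6, 1.3, 0.1]
width: -0.1
grasp_force: 0.0
```

```bash
cat >> h.py <<'E'
from scipy.spatial.transform import Rotation as Ro
T=np.array([607.9,145.1]);YAW=-0.0284
RJ=np.array([[np.cos(YAW),-np.sin(YAW)],[np.sin(YAW),np.cos(YAW)]])
def rep():
    s=env.get_state();q=s["tcp_rot"];M=Ro.from_quat([q[1],q[2],q[3],q[0]]).as_matrix()
    print("t",round(s["t"],2),"jig xy",(RJ.T@(s["eef_pos"][:2]-T)).round(1),"z",s["eef_pos"][2].round(1),"toolx jig deg",(np.degrees(np.arctan2(M[1,0],M[0,0])-YAW)).round(1),"tilt z",M[:,2].round(3),"F",s["wrist_force"].round(1),"w",s["width"].round(1))
if __name__=="__main__":rep()
E
python3 h.py
```

```text
Traceback (most recent call last):
  File "h.py", line 16, in <module>
    if __name__=="__main__":rep()
                            ~~~^^
  File "h.py", line 15, in rep
    print("t",round(s["t"],2),"jig xy",(RJ.T@(s["eef_pos"][:2]-T)).round(1),"z",s["eef_pos"][2].round(1),"toolx jig deg",(np.degrees(np.arctan2(M[1,0],M[0,0])-YAW)).round(1),"tilt z",M[:,2].round(3),"F",s["wrist_force"].round(1),"w",s["width"].round(1))
                                                                                                                                                                                                                                         ^^^^^^^^^^^^^^^^
AttributeError: 'float' object has no attribute 'round'
```

Request:
{"name": "apply_moves", "arguments": {"motion": [{"xyz": [-0.0128,-0.024,0],"twist": [0,0,0],"claw": 0},{"xyz": [-0.0128,-0.024,0],"twist": [0,0,0],"claw": 0},{"xyz": [-0.0128,-0.024,0],"twist": [0,0,0],"claw": 0},{"xyz": [0,0,0.03],"twist": [0,0,0],"claw": 0},{"xyz": [0,0,0.035],"twist": [0,0,0],"claw": 0},{"xyz": [0,0,0.035],"twist": [0,0,0],"claw": 0},{"xyz": [0,0,0.03],"twist": [0,0,0],"claw": 0},{"xyz": [0,0,0],"twist": [0,0,0],"claw": 0}]}}

```text
t: 2.1
eef_pos: [498.1, 173.4, 96.5]
tcp_rot: [-0.004, 0.014, 1.0, -0.002]
wrist_force: [-1.2, -0.0, -1.6]
width: -0.3
grasp_force: 0.0
```

```bash
sed -i 's/s\["width"\].round(1)/round(s["width"],1)/' h.py; python3 h.py
python3 - <<'E'
from h import *
cv2.imwrite("pics/top1.png",cv2.resize(env.capture("top")[120:280,150:300,::-1],None,fx=4,fy=3.7,interpolation=cv2.INTER_CUBIC))
E
```

```text
t 2.1 jig xy [-110.6   25.1] z 96.5 toolx jig deg 180.0 tilt z [-0.007 -0.003 -1.   ] F [-1.2 -0.  -1.6] w -0.3
```

Request:
{"name": "apply_moves", "arguments": {"motion": [{"xyz": [-0.006,-0.0125,0],"twist": [0,0,0],"claw": 0},{"xyz": [-0.006,-0.0125,0],"twist": [0,0,0],"claw": 0},{"xyz": [0,0,0],"twist": [0,0,0],"claw": 0},{"xyz": [0,0,0.02],"twist": [0,0,0],"claw": 0},{"xyz": [0,0,0.02],"twist": [0,0,0],"claw": 0},{"xyz": [0,0,0.02],"twist": [0,0,0],"claw": 0},{"xyz": [0,0,0.014],"twist": [0,0,0],"claw": 0},{"xyz": [0,0,0],"twist": [0,0,0],"claw": 0}]}}

```text
t: 2.82
eef_pos: [511.6, 149.8, 26.6]
tcp_rot: [-0.001, 0.014, 1.0, -0.0]
wrist_force: [1.0, -0.9, -0.5]
width: -0.1
grasp_force: 0.0
```

```bash
python3 h.py
python3 - <<'E'
from h import *
cv2.imwrite("pics/w1.png",env.capture("wrist")[:,:,::-1])
E
```

```text
t 2.82 jig xy [-96.4   2. ] z 26.6 toolx jig deg 180.1 tilt z [-0.001 -0.    -1.   ] F [ 1.  -0.9 -0.5] w -0.1
```

View pics/w1.png

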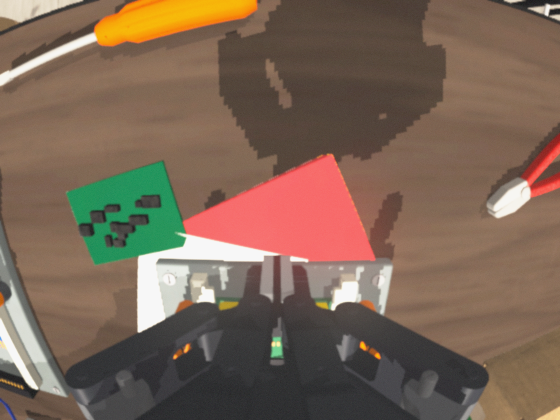

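The wrist view shows the fingertips at about (278,260), centred in front of the yellow bar and between both pegs. Next I push.

Request:
{"name": "apply_moves", "arguments": {"motion": [{"xyz": [0,-0.001,0.005],"twist": [0,0,0],"claw": 0},{"xyz": [-0.008,0,0],"twist": [0,0,0],"claw": 0},{"xyz": [-0.008,0,0],"twist": [0,0,0],"claw": 0},{"xyz": [-0.008,0,0],"twist": [0,0,0],"claw": 0},{"xyz": [-0.007,0,0],"twist": [0,0,0],"claw": 0},{"xyz": [-0.007,0,0],"twist": [0,0,0],"claw": 0},{"xyz": [-0.007,0,0],"twist": [0,0,0],"claw": 0},{"xyz": [0,0,0],"twist": [0,0,0],"claw": 0}]}}

```text
t: 3.53
eef_pos: [559.1, 146.8, 22.4]
tcp_rot: [0.001, 0.014, 1.0, 0.0]
wrist_force: [0.5, -0.6, 0.7]
width: 0.0
grasp_force: 0.0
```

```bash
python3 h.py
```

```text
t 3.53 jig xy [-48.8   0.3] z 22.4 toolx jig deg 180.0 tilt z [ 0.002  0.    -1.   ] F [ 0.5 -0.6  0.7] w 0.0
```

Request:
{"name": "apply_moves", "arguments": {"motion": [{"xyz": [-0.004,0,0],"twist": [0,0,0],"claw": 0},{"xyz": [-0.003,0,0],"twist": [0,0,0],"claw": 0},{"xyz": [-0.002,0,0],"twist": [0,0,0],"claw": 0},{"xyz": [0,0,0],"twist": [0,0,0],"claw": 0}]}}

```text
t: 3.87
eef_pos: [566.5, 146.7, 22.2]
tcp_rot: [0.0, 0.014, 1.0, 0.0]
wrist_force: [-0.9, 0.0, -0.3]
width: 0.1
grasp_force: 0.0
```

Request:
{"name": "apply_moves", "arguments": {"motion": [{"xyz": [-0.002,0,0],"twist": [0,0,0],"claw": 0},{"xyz": [-0.001,0,0],"twist": [0,0,0],"claw": 0},{"xyz": [0,0,0],"twist": [0,0,0],"claw": 0}]}}

```text
t: 4.12
eef_pos: [569.2, 146.6, 22.3]
tcp_rot: [0.0, 0.014, 1.0, 0.0]
wrist_force: [-0.5, 0.3, -0.7]
width: 0.2
grasp_force: 0.0
```

```bash
python3 h.py
```

```text
t 4.12 jig xy [-38.7   0.4] z 22.3 toolx jig deg 180.0 tilt z [ 0.  0. -1.] F [-0.5  0.3 -0.7] w 0.2
```

Request:
{"name": "apply_moves", "arguments": {"motion": [{"xyz": [-0.0015,0,0],"twist": [0,0,0],"claw": 0},{"xyz": [-0.001,0,0],"twist": [0,0,0],"claw": 0},{"xyz": [0,0,0],"twist": [0,0,0],"claw": 0}]}}

```text
t: 4.37
eef_pos: [571.4, 146.6, 22.3]
tcp_rot: [-0.0, 0.014, 1.0, -0.0]
wrist_force: [-0.1, 0.4, 0.5]
width: 0.4
grasp_force: 0.5
```

Request:
{"name": "apply_moves", "arguments": {"motion": [{"xyz": [-0.001,0,0],"twist": [0,0,0],"claw": 0},{"xyz": [0,0,0],"twist": [0,0,0],"claw": 0}]}}

```text
t: 4.53
eef_pos: [571.5, 146.5, 22.2]
tcp_rot: [-0.001, 0.014, 1.0, -0.0]
wrist_force: [-4.5, 0.6, 2.4]
width: 0.1
grasp_force: 2.3
```

Request:
{"name": "apply_moves", "arguments": {"motion": [{"xyz": [-0.001,0,0],"twist": [0,0,0],"claw": 0},{"xyz": [0,0,0],"twist": [0,0,0],"claw": 0}]}}

```text
t: 4.7
eef_pos: [571.6, 146.5, 22.2]
tcp_rot: [-0.002, 0.014, 1.0, -0.0]
wrist_force: [-7.1, 0.9, 6.0]
width: 0.0
grasp_force: 3.7
```

```bash
python3 h.py
python3 - <<'E'
from h import *
cv2.imwrite("pics/top2.png",cv2.resize(env.capture("top")[145:265,165:285,::-1],(600,600),interpolation=cv2.INTER_CUBIC))
E
```

```text
t 4.7 jig xy [-36.4   0.4] z 22.2 toolx jig deg 180.1 tilt z [-0.003 -0.001 -1.   ] F [-7.1  0.9  6. ] w 0.0
```

View pics/top2.png

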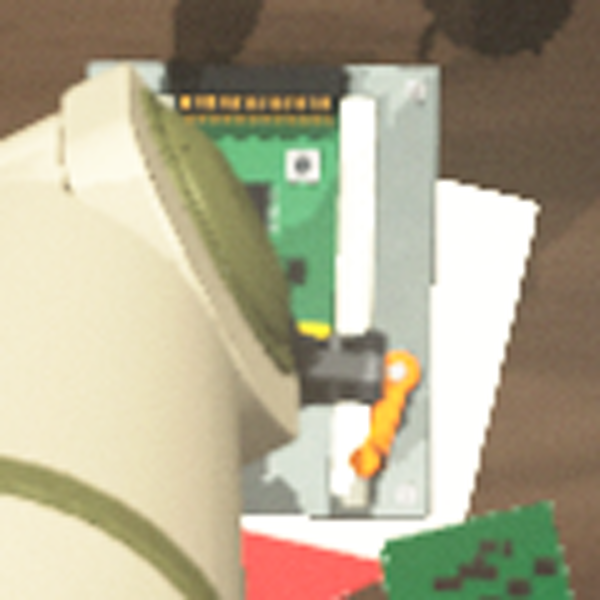

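The card's gold edge is now at the connector (row ~118) and the force is rising, so it is home. One slightly firmer press, then I back off and rise.

Request:
{"name": "apply_moves", "arguments": {"motion": [{"xyz": [-0.0015,0,0],"twist": [0,0,0],"claw": 0},{"xyz": [-0.0015,0,0],"twist": [0,0,0],"claw": 0},{"xyz": [0,0,0],"twist": [0,0,0],"claw": 0}]}}

```text
t: 5.0
eef_pos: [571.6, 146.4, 22.1]
tcp_rot: [-0.004, 0.013, 1.0, -0.001]
wrist_force: [-15.2, 2.3, 13.3]
width: -0.4
grasp_force: 7.8
```

Request:
{"name": "apply_moves", "arguments": {"motion": [{"xyz": [0.01,0,0],"twist": [0,0,0],"claw": 0},{"xyz": [0.015,0,0],"twist": [0,0,0],"claw": 0},{"xyz": [0,0,-0.025],"twist": [0,0,0],"claw": 0},{"xyz": [0,0,-0.03],"twist": [0,0,0],"claw": 0},{"xyz": [0,0,-0.025],"twist": [0,0,0],"claw": 0.03},{"xyz": [0,0,0],"twist": [0,0,-0.1],"claw": 0.03},{"xyz": [0,0,0],"twist": [0,0,-0.09],"claw": 0.03},{"xyz": [0,0,0],"twist": [0,0,0],"claw": 0.03}]}}

```text
t: 5.67
eef_pos: [552.5, 146.9, 103.1]
tcp_rot: [0.001, -0.083, 0.997, 0.0]
wrist_force: [-0.3, -0.8, 0.7]
width: 30.0
grasp_force: 0.0
```

```bash
cat >> h.py <<'E'
def goto(x,y,z):
    "tool-frame shift (mm) to jig-frame target"
    s=env.get_state();q=s["tcp_rot"];M=Ro.from_quat([q[1],q[2],q[3],q[0]]).as_matrix()
    w=np.r_[T+RJ@np.array([x,y]),z]; print("to",(x,y,z),"tool shift",(M.T@(w-s["eef_pos"])).round(1))
E
python3 -c "
from h import *
rep();goto(-68.2,51,100)"
```

```text
t 5.67 jig xy [-55.5   0.3] z 103.1 toolx jig deg -168.9 tilt z [ 0.003  0.001 -1.   ] F [-0.3 -0.8  0.7] w 30.0
to (-68.2, 51, 100) tool shift [ 2.7 52.2  3.1]
```

Request:
{"name": "apply_moves", "arguments": {"motion": [{"xyz": [0.001,0.018,0],"twist": [0,0,0],"claw": 0.03},{"xyz": [0.001,0.018,0],"twist": [0,0,0],"claw": 0.03},{"xyz": [0.001,0.016,0],"twist": [0,0,0],"claw": 0.03},{"xyz": [0,0,0.01],"twist": [0,0,0],"claw": 0.03},{"xyz": [0,0,0.01],"twist": [0,0,0],"claw": 0.03},{"xyz": [0,0,0],"twist": [0,0,0],"claw": 0.03}]}}

```text
t: 6.17
eef_pos: [539.3, 196.7, 80.0]
tcp_rot: [-0.001, -0.08, 0.997, -0.001]
wrist_force: [-0.1, -0.9, -0.0]
width: 30.1
grasp_force: 0.0
```

```bash
python3 -c "
from h import *
rep();goto(-68.2,51,38)
cv2.imwrite('pics/w2.png',env.capture('wrist')[:,:,::-1])"
```

```text
t 6.17 jig xy [-70.   49.6] z 80.0 toolx jig deg -169.2 tilt z [-0.002 -0.002 -1.   ] F [-0.1 -0.9 -0. ] w 30.1
to (-68.2, 51, 38) tool shift [-2.1  1.1 42. ]
```

View pics/w2.png

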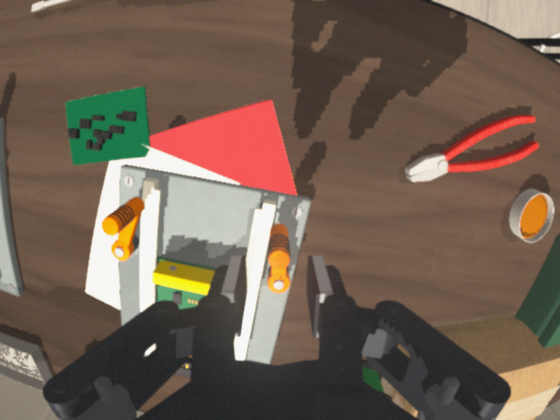

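Wrist view: the left peg at (278,235) lies midway between the finger tips (235 and 318), so I descend.

Request:
{"name": "apply_moves", "arguments": {"motion": [{"xyz": [-0.002,0.001,0.012],"twist": [0,0,0],"claw": 0.03},{"xyz": [0,0,0.015],"twist": [0,0,0],"claw": 0.03},{"xyz": [0,0,0.015],"twist": [0,0,0],"claw": 0.03},{"xyz": [0,0,0],"twist": [0,0,0],"claw": 0.018},{"xyz": [0,0,0],"twist": [0,0,0],"claw": 0.016},{"xyz": [0,0,0],"twist": [0,0,0],"claw": 0.016}]}}

```text
t: 6.72
eef_pos: [542.3, 198.8, 40.4]
tcp_rot: [0.0, -0.081, 0.997, -0.0]
wrist_force: [-0.6, 0.9, 0.2]
width: 16.0
grasp_force: 0.0
```

```bash
python3 -c "
from h import *
rep();goto(-68.2,51,38)"
```

```text
t 6.72 jig xy [-67.1  51.8] z 40.4 toolx jig deg -169.1 tilt z [ 0. -0. -1.] F [-0.6  0.9  0.2] w 16.0
to (-68.2, 51, 38) tool shift [ 1.2 -0.6  2.4]
```

Request:
{"name": "apply_moves", "arguments": {"motion": [{"xyz": [-0.0002,-0.004,0],"twist": [0,0,-0.11],"claw": 0.016},{"xyz": [-0.0002,-0.004,0],"twist": [0,0,-0.11],"claw": 0.016},{"xyz": [-0.0002,-0.004,0],"twist": [0,0,-0.11],"claw": 0.016},{"xyz": [-0.0002,-0.004,0],"twist": [0,0,-0.11],"claw": 0.016},{"xyz": [-0.0002,-0.004,0],"twist": [0,0,-0.11],"claw": 0.016},{"xyz": [-0.0002,-0.004,0],"twist": [0,0,-0.11],"claw": 0.016},{"xyz": [0,0,0],"twist": [0,0,0],"claw": 0.016}]}}

```text
t: 7.3
eef_pos: [554.0, 177.3, 41.2]
tcp_rot: [0.001, -0.401, 0.916, -0.0]
wrist_force: [0.3, -0.7, 0.5]
width: 15.9
grasp_force: 0.0
```

```bash
cat >> h.py <<'E'
def lev(th,side,z=40):
    goto(-32.5-36*np.cos(th),side*(58-36*np.sin(th)),z)
E
python3 -c "
from h import *
rep();lev(0.85,1)"
```

```text
t 7.3 jig xy [-54.8  30.6] z 41.2 toolx jig deg -131.1 tilt z [ 0.002  0.    -1.   ] F [ 0.3 -0.7  0.5] w 15.9
to (np.float64(-56.25939325185936), np.float64(30.953905414949464), 40) tool shift [0.7 1.3 1.2]
```

Request:
{"name": "apply_moves", "arguments": {"motion": [{"xyz": [0,-0.0038,0],"twist": [0,0,-0.11],"claw": 0.016},{"xyz": [-0.0002,-0.004,0],"twist": [0,0,-0.11],"claw": 0.016},{"xyz": [-0.0002,-0.004,0],"twist": [0,0,-0.11],"claw": 0.016},{"xyz": [-0.0002,-0.004,0],"twist": [0,0,-0.11],"claw": 0.016},{"xyz": [-0.0002,-0.004,0],"twist": [0,0,-0.11],"claw": 0.016},{"xyz": [-0.0002,-0.004,0],"twist": [0,0,-0.11],"claw": 0.016},{"xyz": [0,-0.002,0],"twist": [0,0,-0.06],"claw": 0.016},{"xyz": [0,0,0],"twist": [0,0,0],"claw": 0.016}]}}

```text
t: 7.97
eef_pos: [576.9, 168.2, 40.8]
tcp_rot: [0.0, -0.696, 0.718, -0.0]
wrist_force: [0.7, -0.1, 0.2]
width: 16.0
grasp_force: 0.0
```

```bash
python3 -c "
from h import *
rep();lev(1.57,1)"
```

```text
t 7.97 jig xy [-31.6  22.2] z 40.8 toolx jig deg -90.1 tilt z [ 0.001  0.    -1.   ] F [ 0.7 -0.1  0.2] w 16.0
to (np.float64(-32.5286677615864), np.float64(22.00001141445395), 40) tool shift [0.2 0.9 0.8]
```

Now I press forward (tool −y is jig +x) until the lever meets its stop.

Request:
{"name": "apply_moves", "arguments": {"motion": [{"xyz": [0,-0.0015,0],"twist": [0,0,0],"claw": 0.016},{"xyz": [0,-0.001,0],"twist": [0,0,0],"claw": 0.016},{"xyz": [0,0,0],"twist": [0,0,0],"claw": 0.016}]}}

```text
t: 8.22
eef_pos: [577.9, 168.2, 40.4]
tcp_rot: [-0.001, -0.696, 0.718, 0.0]
wrist_force: [-3.9, -1.7, 2.7]
width: 15.8
grasp_force: 1.8
```

Request:
{"name": "apply_moves", "arguments": {"motion": [{"xyz": [0,-0.001,0],"twist": [0,0,0],"claw": 0.016},{"xyz": [0,-0.001,0],"twist": [0,0,0],"claw": 0.016},{"xyz": [0,0,0],"twist": [0,0,0],"claw": 0.016}]}}

```text
t: 8.47
eef_pos: [578.3, 168.1, 40.3]
tcp_rot: [-0.002, -0.697, 0.717, 0.001]
wrist_force: [-9.9, -1.0, 6.7]
width: 16.2
grasp_force: 4.7
```

```bash
python3 h.py
```

```text
t 8.47 jig xy [-30.3  22.2] z 40.3 toolx jig deg -90.0 tilt z [-0.004 -0.002 -1.   ] F [-9.9 -1.   6.7] w 16.2
```

Request:
{"name": "apply_moves", "arguments": {"motion": [{"xyz": [0,0.003,0],"twist": [0,0,0],"claw": 0.028},{"xyz": [0,0,0],"twist": [0,0,0],"claw": 0.028},{"xyz": [0,0,-0.02],"twist": [0,0,0],"claw": 0.028},{"xyz": [0,0,-0.03],"twist": [0,0,0],"claw": 0.028},{"xyz": [0,0,-0.03],"twist": [0,0,0],"claw": 0.03},{"xyz": [0,0,0],"twist": [0,0,0.12],"claw": 0.03},{"xyz": [0,0,0],"twist": [0,0,0.12],"claw": 0.03},{"xyz": [0,0,0],"twist": [0,0,0.12],"claw": 0.03}]}}

```text
t: 9.13
eef_pos: [578.9, 168.4, 121.2]
tcp_rot: [0.001, -0.554, 0.832, -0.0]
wrist_force: [-0.1, 0.2, -1.2]
width: 29.6
grasp_force: 0.0
```

Request:
{"name": "apply_moves", "arguments": {"motion": [{"xyz": [0,0,0],"twist": [0,0,0.12],"claw": 0.03},{"xyz": [0,0,0],"twist": [0,0,0.12],"claw": 0.03},{"xyz": [0,0,0],"twist": [0,0,0.12],"claw": 0.03},{"xyz": [0,0,0],"twist": [0,0,0.12],"claw": 0.03},{"xyz": [0,0,0],"twist": [0,0,0.12],"claw": 0.03},{"xyz": [0,0,0],"twist": [0,0,0.12],"claw": 0.03},{"xyz": [0,0,0],"twist": [0,0,0.12],"claw": 0.03},{"xyz": [0,0,0],"twist": [0,0,0.12],"claw": 0.03}]}}

```text
t: 9.8
eef_pos: [578.5, 168.6, 120.6]
tcp_rot: [0.001, -0.108, 0.994, 0.0]
wrist_force: [-0.6, 0.7, 0.4]
width: 30.0
grasp_force: 0.0
```

Request:
{"name": "apply_moves", "arguments": {"motion": [{"xyz": [0,0,0],"twist": [0,0,0.12],"claw": 0.03},{"xyz": [0,0,0],"twist": [0,0,0.12],"claw": 0.03},{"xyz": [0,0,0],"twist": [0,0,0.12],"claw": 0.03},{"xyz": [0,0,0],"twist": [0,0,0.12],"claw": 0.03},{"xyz": [0,0,0],"twist": [0,0,0.04],"claw": 0.03},{"xyz": [0,0,0],"twist": [0,0,0],"claw": 0.03}]}}

```text
t: 10.3
eef_pos: [578.4, 168.9, 120.5]
tcp_rot: [0.001, 0.149, 0.989, 0.0]
wrist_force: [-1.1, 0.5, -0.6]
width: 30.3
grasp_force: 0.0
```

```bash
python3 -c "
from h import *
rep();goto(-67.7,-48.4,82)
cv2.imwrite('pics/top3.png',cv2.resize(env.capture('top')[145:265,165:285,::-1],(600,600),interpolation=cv2.INTER_CUBIC))"
```

```text
t 10.3 jig xy [-30.2  22.9] z 120.5 toolx jig deg 164.5 tilt z [ 0.002  0.    -1.   ] F [-1.1  0.5 -0.6] w 30.3
to (-67.7, -48.4, 82) tool shift [ 17.1 -78.8  38.4]
```

Request:
{"name": "apply_moves", "arguments": {"motion": [{"xyz": [0.004,-0.02,0],"twist": [0,0,0],"claw": 0.03},{"xyz": [0.004,-0.02,0],"twist": [0,0,0],"claw": 0.03},{"xyz": [0.004,-0.02,0],"twist": [0,0,0],"claw": 0.03},{"xyz": [0.005,-0.019,0.008],"twist": [0,0,0],"claw": 0.03},{"xyz": [0,0,0.015],"twist": [0,0,0],"claw": 0.03},{"xyz": [0,0,0.015],"twist": [0,0,0],"claw": 0.03},{"xyz": [0,0,0],"twist": [0,0,0],"claw": 0.03}]}}

```text
t: 10.93
eef_pos: [537.6, 97.3, 80.6]
tcp_rot: [-0.001, 0.148, 0.989, -0.0]
wrist_force: [0.9, -0.3, 0.2]
width: 29.9
grasp_force: 0.0
```

```bash
python3 -c "
from h import *
rep();goto(-67.7,-48.4,40)
cv2.imwrite('pics/w3.png',env.capture('wrist')[:,:,::-1])"
```

```text
t 10.93 jig xy [-68.9 -49.8] z 80.6 toolx jig deg 164.6 tilt z [-0.002 -0.    -1.   ] F [ 0.9 -0.3  0.2] w 29.9
to (-67.7, -48.4, 40) tool shift [-0.8  1.7 40.6]
```

View pics/w3.png

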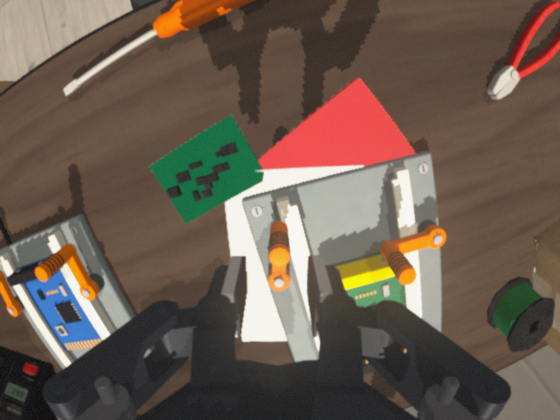

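Wrist view: the left lever lies across the bar, with its arm running from (437,238) to (398,262). The right peg at (279,240) is centred between the fingers (236 and 320). I descend and swing it.

Request:
{"name": "apply_moves", "arguments": {"motion": [{"xyz": [-0.001,0.0015,0.012],"twist": [0,0,0],"claw": 0.03},{"xyz": [0,0,0.015],"twist": [0,0,0],"claw": 0.03},{"xyz": [0,0,0.013],"twist": [0,0,0],"claw": 0.03},{"xyz": [0,0,0],"twist": [0,0,0],"claw": 0.018},{"xyz": [0,0,0],"twist": [0,0,0],"claw": 0.016},{"xyz": [0,0,0],"twist": [0,0,0],"claw": 0.016}]}}

```text
t: 11.48
eef_pos: [540.2, 99.3, 42.8]
tcp_rot: [0.0, 0.148, 0.989, 0.0]
wrist_force: [-0.8, 0.5, 0.9]
width: 15.9
grasp_force: 0.0
```

Request:
{"name": "apply_moves", "arguments": {"motion": [{"xyz": [-0.0002,0.004,0],"twist": [0,0,0.11],"claw": 0.016},{"xyz": [-0.0002,0.004,0],"twist": [0,0,0.11],"claw": 0.016},{"xyz": [-0.0002,0.004,0],"twist": [0,0,0.11],"claw": 0.016},{"xyz": [-0.0002,0.004,0],"twist": [0,0,0.11],"claw": 0.016},{"xyz": [-0.0002,0.004,0],"twist": [0,0,0.11],"claw": 0.016},{"xyz": [0,0,0],"twist": [0,0,0],"claw": 0.016}]}}

```text
t: 11.98
eef_pos: [551.4, 116.6, 43.3]
tcp_rot: [0.001, 0.413, 0.911, 0.001]
wrist_force: [-0.5, 0.5, -0.1]
width: 15.8
grasp_force: 0.0
```

```bash
python3 -c "
from h import *
rep();lev(0.82,-1)"
```

```text
t 11.98 jig xy [-55.7 -30.1] z 43.3 toolx jig deg 132.8 tilt z [ 0.002  0.001 -1.   ] F [-0.5  0.5 -0.1] w 15.8
to (np.float64(-57.05996346235409), np.float64(-31.67875012983175), 40) tool shift [-0.2 -2.1  3.3]
```

Request:
{"name": "apply_moves", "arguments": {"motion": [{"xyz": [0,0.0035,0.001],"twist": [0,0,0.11],"claw": 0.016},{"xyz": [-0.0002,0.004,0.001],"twist": [0,0,0.11],"claw": 0.016},{"xyz": [-0.0002,0.004,0],"twist": [0,0,0.11],"claw": 0.016},{"xyz": [-0.0002,0.004,0],"twist": [0,0,0.11],"claw": 0.016},{"xyz": [-0.0002,0.004,0],"twist": [0,0,0.11],"claw": 0.016},{"xyz": [-0.0002,0.004,0],"twist": [0,0,0.11],"claw": 0.016},{"xyz": [0,0.002,0],"twist": [0,0,0.085],"claw": 0.016},{"xyz": [0,0,0],"twist": [0,0,0],"claw": 0.016}]}}

```text
t: 12.65
eef_pos: [574.0, 125.0, 40.8]
tcp_rot: [0.0, 0.715, 0.699, 0.0]
wrist_force: [0.4, 0.3, 0.5]
width: 16.2
grasp_force: 0.0
```

Request:
{"name": "apply_moves", "arguments": {"motion": [{"xyz": [0,0.0015,0],"twist": [0,0,0],"claw": 0.016},{"xyz": [0,0,0],"twist": [0,0,0],"claw": 0.016}]}}

```text
t: 12.82
eef_pos: [575.1, 125.0, 40.6]
tcp_rot: [-0.0, 0.713, 0.701, 0.0]
wrist_force: [-0.7, 0.6, 0.3]
width: 15.5
grasp_force: 0.2
```

```bash
python3 h.py
```

```text
t 12.82 jig xy [-32.2 -21.1] z 40.6 toolx jig deg 90.6 tilt z [ 0.  0. -1.] F [-0.7  0.6  0.3] w 15.5
```

Request:
{"name": "apply_moves", "arguments": {"motion": [{"xyz": [0,0.0015,0],"twist": [0,0,0],"claw": 0.016},{"xyz": [0,0.001,0],"twist": [0,0,0],"claw": 0.016},{"xyz": [0,0,0],"twist": [0,0,0],"claw": 0.016}]}}

```text
t: 13.07
eef_pos: [576.6, 124.8, 40.3]
tcp_rot: [-0.001, 0.714, 0.7, -0.001]
wrist_force: [-4.5, 2.0, 3.5]
width: 16.0
grasp_force: 2.4
```

Request:
{"name": "apply_moves", "arguments": {"motion": [{"xyz": [0,0.001,0],"twist": [0,0,0],"claw": 0.016},{"xyz": [0,0.001,0],"twist": [0,0,0],"claw": 0.016},{"xyz": [0,0,0],"twist": [0,0,0],"claw": 0.016}]}}

```text
t: 13.32
eef_pos: [576.8, 124.9, 40.1]
tcp_rot: [-0.002, 0.714, 0.7, -0.002]
wrist_force: [-9.5, 1.6, 9.3]
width: 16.2
grasp_force: 4.8
```

```bash
python3 h.py
```

```text
t 13.32 jig xy [-30.5 -21.1] z 40.1 toolx jig deg 90.4 tilt z [-0.005  0.001 -1.   ] F [-9.5  1.6  9.3] w 16.2
```

The right lever is at its stop. I release it, rise, and move back toward the start side to clear the top camera's view.

Request:
{"name": "apply_moves", "arguments": {"motion": [{"xyz": [0,-0.003,0],"twist": [0,0,0],"claw": 0.028},{"xyz": [0,0,0],"twist": [0,0,0],"claw": 0.028},{"xyz": [0,0,-0.02],"twist": [0,0,0],"claw": 0.028},{"xyz": [0,0,-0.03],"twist": [0,0,0],"claw": 0.028},{"xyz": [0,0,-0.035],"twist": [0,0,0],"claw": 0.03},{"xyz": [0,0,-0.035],"twist": [0,0,0],"claw": 0.03},{"xyz": [0,0,-0.035],"twist": [0,0,0],"claw": 0.03},{"xyz": [0,0,0],"twist": [0,0,0],"claw": 0.03}]}}

```text
t: 13.98
eef_pos: [580.4, 124.5, 201.6]
tcp_rot: [0.003, 0.715, 0.699, 0.005]
wrist_force: [1.6, -0.8, 0.1]
width: 30.0
grasp_force: 0.0
```

Request:
{"name": "apply_moves", "arguments": {"motion": [{"xyz": [0.03,-0.012,0],"twist": [0,0,0],"claw": 0.03},{"xyz": [0.035,-0.013,0],"twist": [0,0,0],"claw": 0.03},{"xyz": [0.035,-0.013,0],"twist": [0,0,0],"claw": 0.03},{"xyz": [0.035,-0.013,0],"twist": [0,0,0],"claw": 0.03},{"xyz": [0.035,-0.013,0],"twist": [0,0,0],"claw": 0.03},{"xyz": [0.035,-0.013,0],"twist": [0,0,0],"claw": 0.03},{"xyz": [0.035,-0.013,0],"twist": [0,0,0],"claw": 0.03},{"xyz": [0.03,-0.01,0],"twist": [0,0,0],"claw": 0.03}]}}

```text
t: 14.65
eef_pos: [481.8, 399.7, 195.2]
tcp_rot: [0.0, 0.714, 0.7, 0.001]
wrist_force: [0.7, -0.3, 0.1]
width: 30.4
grasp_force: 0.0
```

```bash
python3 -c "
from h import *
rep()
im=env.capture('top')[:,:,::-1]
cv2.imwrite('pics/top4.png',cv2.resize(im[145:265,165:285],(600,600),interpolation=cv2.INTER_CUBIC))
o=cv2.imread('pics/top0.png');print('blue diff',np.abs(im[165:270,310:395].astype(int)-o[165:270,310:395]).mean())"
```

```text
t 14.65 jig xy [-133.3  251. ] z 195.2 toolx jig deg 90.5 tilt z [ 0.001  0.001 -1.   ] F [ 0.7 -0.3  0.1] w 30.4
blue diff 7.185919701213819
```

View pics/top4.png

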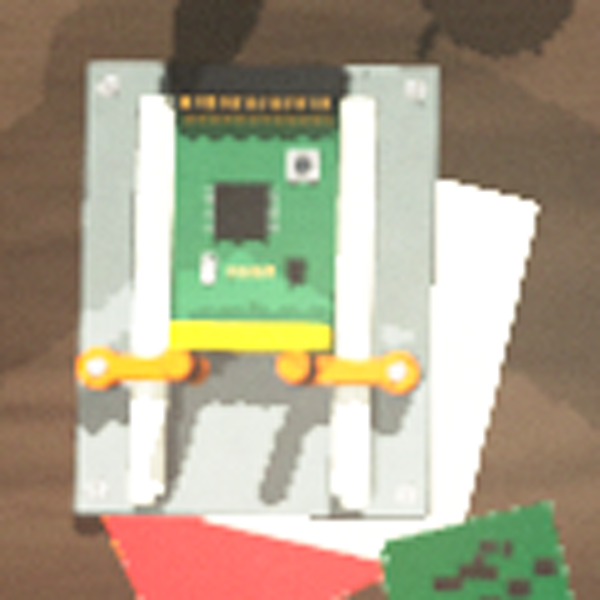

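Both levers lie across the bar; peg tops are at (178,364) and (294,367), and the bar's front edge is at row ~350. A quick numeric check before handing in.

```bash
python3 -c "
from h import *
f=lambda u,v,z:(RJ.T@(pix2w('top',(165+(u+.5)/5-.5,145+(v+.5)/5-.5),z)[:2]-T)).round(1)
print(f(178,364,64),f(294,367,64),f(170,350,34),f(330,350,34))
d=np.array(f(178,364,64))-[-32.5,58];e=np.array(f(294,367,64))-[-32.5,-58]
print(np.arctan2(-d[1],-d[0]),np.arctan2(e[1],-e[0]))
im=env.capture('top')[:,:,::-1].astype(np.uint8);o=cv2.imread('pics/top0.png')
g=[cv2.cvtColor(np.ascontiguousarray(a[165:270,310:395]),cv2.COLOR_BGR2GRAY).astype(np.float32) for a in(o,im)]
print('blue shift px',cv2.phaseCorrelate(*g))"
```

```text
[-33.   21.4] [-33.6 -21.7] [-26.1  30. ] [-25.3 -31.5]
1.5571359743702602 1.5405025668761214
blue shift px ((-0.010371280738425526, 0.04006253311744956), 0.9325119482146369)
```

All values match: bar front at about −25, levers at about 1.55 (both pressed to their stops), blue card unmoved.

```bash
python3 -c "
from plant import env
print(env.finish_job())"
```

```text
the job is handed in; nothing more can be done
None
```

The green card is seated fully home, both of its orange levers were swung in to their stops across its front, the blue card is unmoved, and the job is handed in at about 15 s of the 51 s allowed; no verdict came back.

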